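# Take the lint filter out of a washer's drain pump

### The job

Clear the drain pump: unscrew the blue-knobbed lint filter counter-clockwise, regripping it for several twists until its thread lets go, and draw it out of its slanted chamber without forcing it. Then stand it gently upright, knob up, in the teal rinse tray with the grey-knobbed filter that is already draining there. Leave that filter, the detergent bottle, the sprayer and the coin jar where they stand.

Things in the scene. Friction and masses are not known exactly. Their poses are not given: they have to be found in the camera images.
- mouth: Mouth of the pump's slanted grey chamber, fixed (3-start thread inside). Origin: middle of the rim, 135 mm above the bench; its z axis is the filter axis, pointing out, 35 deg off vertical towards the pump's front. Rim 79 mm across. Behind it (mouth +x side) are the motor and an upright 24 mm hose stub, 122 mm high, 80 mm off the axis; a 44 mm hose stub to -y lies low.
- filter: Lint filter, 122 mm long, 160 g; origin: middle of its flat foot (44 mm across), z along its axis to the knob. White basket and 49 mm plug up to z 84, flange 71 mm across z 84-87, round ribbed blue knob 58 mm across z 87-122. Screwed in: foot 80 mm below the rim, any grip angle. Counter-clockwise (seen from the knob) it rises 24 mm a turn and is free after 1.07 turns (6.7 rad, 26 mm).
- gasket (a joint): Rubber gasket on the rim: how far (m) it has sprung up from its squeezed state, 0 (filter tight) to 0.003 (loose). Squeezed, it loads the thread with about 15 N, so the first eighth of a turn is stiff (under 0.8 N m); after that the filter turns easily and stays where it is left. Nothing to do to it.
- tray: Teal rinse tray, 180 (x) x 270 (y) x 45 mm high, walls and floor 5 mm thick, fixed. Origin: middle of its underside, so the inner floor is at z 5 mm; inside it measures 170 x 260 mm.
- clean_filter: A filter of the same shape and size with a grey knob, already standing loose in the tray, upright, somewhere in it. Origin: middle of its foot, z up to the knob. Leave it.
- detergent: Bystander: orange bottle with a blue cap, 68 mm across, 200 mm tall, loose. Origin: middle of its underside.
- sprayer: Bystander: clear spray bottle with a green trigger head, 68 mm across, 179 mm tall, loose. Origin: middle of its underside.
- coin_jar: Bystander: glass jar with a red lid, 74 mm across, 115 mm tall, loose. Origin: middle of its underside.

How it is judged:
On the way, in this order (a step that is already met when the one before it is completed fails the run):
1. the filter has been screwed up at least 6 mm along the chamber's axis, still in the chamber (z of filter in the frame of mouth between -0.074 and -0.02 m and angle between the z axis of filter and the z axis of mouth, either way round below 0.15 rad), for 0.1 s.
2. the filter is right out of the chamber, its foot past the rim (z of filter in the frame of mouth above 0.002 m), for 0.1 s.
At the end, for the whole second after the job is handed in: The filter stands released and at rest on its foot on the tray's floor, knob up, within 0.1 rad of upright; the grey-knobbed filter, detergent, sprayer and coin jar stand upright within 20 mm of where they were (x of filter in the frame of tray between -0.066 and 0.066 m and y of filter in the frame of tray between -0.111 and 0.111 m and z of filter in the frame of tray between 0.002 and 0.009 m and angle between each of filter, clean_filter, detergent, sprayer, coin_jar's own z axis and vertical below 0.1 rad and linear speed of filter below 0.05 m/s and angular speed of filter below 1 rad/s and distance of each of clean_filter, detergent, sprayer, coin_jar from where it was at the start of the episode below 0.02 m); the robot touches nothing.
It fails at once if the filter is forced: more than 80 N between filter and pump (contact force between filter and mouth above 80 N).
It fails at once if the filter is dropped or slammed into the tray: faster than 0.4 m/s with its foot less than 20 mm above the tray's floor (z of filter in the frame of tray below 0.025 m and linear speed of filter above 0.4 m/s and x of filter in the frame of tray between -0.085 and 0.085 m and y of filter in the frame of tray between -0.13 and 0.13 m).
It fails at once if a bystander is shoved more than 30 mm or tipped (distance of any of clean_filter, detergent, sprayer, coin_jar from where it was at the start of the episode above 0.03 m or angle between any of clean_filter, detergent, sprayer, coin_jar's own z axis and vertical above 0.3 rad).
It also fails if it takes over 72 s, if anything falls off the work surface, if the arm or the gripper's body presses on something with over 40 N, if the wrist force passes 120 N, or if a joint passes its speed limit or range.

### The arm

A 6-joint arm with a two-finger parallel gripper is mounted at the origin on the work surface. World frame = base frame: x ahead of the robot, y to its left, z up, the work surface at z = 0. Lengths are in m, angles in rad, forces in N, time in s.
With the tool pointing down it reaches from about 0.375 to 0.9 m from the base axis. Payload 3.1 kg.
Tool frame: the origin (TCP) lies on the centre line of the jaws, within the pads' length; the fingertips stand robot.tip_reach ahead of it and the grasp point (between the pads) lies 8 mm behind it (robot.tip_reach is the distance from the TCP to the fingertips, in m); z points along the fingers, y is the line along which they close (so a half turn about z gives the same grasp; the last joint's range is limited). The gripper opens to 87 mm and grips with 3 to 60 N. Pads are 19 mm wide; open, the fingers measure 117 mm over their backs; the gripper's body (75 mm by 190 mm) begins 51 mm behind the grasp point.
Start: joints at [-1.411, 0.527, 1.433, -0, 1.181, -0.178], TCP at [0.208, -0.589, 0.234] pointing down, gripper open.
Joint ranges: [-3.08, 3.08], [-0.75, 2.2], [0.22, 2.44], [-1.43, 4.57], [0, 2.65], [-2.85, 2.85]. Speed limits (rad/s): [2.79, 2.79, 3.14, 3.14, 3.14, 3.14].

### API

Orientations are given as a unit quaternion [x, y, z, w].
In Python, from rig import robot gives the robot as it stands.
- The arm moves only by the tool jog_arm, never from a script. Its argument "motion" is one flat list of numbers, 7 for each row, row after row: the shift along the tool's x, y, z scaled (see below), then the turn, a rotation vector about the tool's x, y, z scaled (see below), then the gripper's target within -1 to 1 (shut at 1, half-way at 0, fully open at -1). In form: [x, y, z, rx, ry, rz, hand, x, y, z, rx, ry, rz, hand, ...]. A call has 1 to 12 rows; each row shifts and turns the commanded pose from where the row before left it, along the tool's axes as they then stand; what a row does not reach is not made up. The controller multiplies each number of a shift by 4 cm and each number of a turn by 4 degrees. A row lasts 1/8 s, in which the tool goes at most 62.5 mm and 10.7 degrees, less where a joint would pass 70% of its speed; a pose out of reach is approached as far as the arm can. A call with a number of a shift or a turn outside -1 to 1 is refused whole. A call with a gripper value outside its range is refused whole. The fingers move at their own pace and stop on an object; "grip_force" is the grip in N (left out, the last holds). Time passes only in rows, so rows that do not move let the fingers close. It gives the time, the measured TCP pose, the force, the opening and the grip force at its end, in the units of the state.
- robot.get_obs(): the state, without advancing time (a new reading comes with each control period).
- robot.camera(name): name is "scene" or "side" or "wrist"; returns the picture (400x640x3 uint8, blue, green, red); there is no depth.
- robot.calibration(name): a dict with "fx", "fy", "cx", "cy" (pixels), "R" (3x3) and "t" (3): a world point X has camera coordinates R X + t; the wrist camera has in their place "T_tool_cam" (4x4, takes a point from camera to tool coordinates, whose origin is the TCP and whose axes are the flange's). Camera axes: x right, y down, z forward; pixel columns grow to the right and rows downward; lengths in m; the calibration is good to about 2 mm. The wrist camera is an equidistant fisheye: a pixel r from the principal point sees the ray r / f radians off the axis. A picture is of the moment at which its call begins: read the wrist's pose just before it. calibration takes no time and is no camera call.
- robot.hand_in(): hands the job in; it is judged then, once.
The state is a dict: "time": time; "q": joint angles; "joint_velocities": joint speeds; "joint_torque": joint torques, N m; "position": TCP position; "tool_rot": TCP orientation; "ft_force": force on the tool from outside, world axes, zero at the start; "moment": the same for the moment, N m; "grip_width": finger opening in m; "grip_force": force on a finger pad.
Only numpy, scipy, OpenCV 4.12 (cv2) and the standard library are available. Lean on these libraries where they do the work, as an engineer would, in place of code of your own. Each camera call takes 0.05 s, during which the arm holds its last target. There are 200 camera calls.

## Working session

There is one attempt and no reset: what is moved stays moved. The work goes in short steps, Python scripts to look and compute and a tool call to move; the robot and the scene stay as the last step left them, time stands still between calls to the robot, and variables do not carry over. Pictures are saved under pics/ and viewed, at most 10 in all, crops included, and the job is handed in when it is done.

Besides the shell and the picture viewer there is one more tool, called as name(argument=value, ...) on one line, values as JSON. jog_arm: Moves the arm, as the interface text tells. Shifts and turns lie within -1 to 1; 1 stands for 4 cm of shift or 4 degrees of turn. Its arguments: {"type":"object","properties":{"motion":{"type":"array","items":{"type":"number"}},"grip_force":{"type":"number"}},"required":["motion"]}

```bash
mkdir -p pics; ls
python3 - <<'E'
from rig import robot
import cv2,numpy as np
print(robot.tip_reach)
o=robot.get_obs();print(o['time'],o['position'],o['tool_rot'],o['grip_width'])
for n in ['scene','side','wrist']:
    im=robot.camera(n);cv2.imwrite(f'pics/{n}0.png',im);c=robot.calibration(n);print(n,{k:np.round(v,4).tolist() for k,v in c.items()})
E
```

```text
pics
0.011
0.0 [ 0.20765043 -0.58874406  0.23257285] [ 9.85681249e-01  1.68615822e-01  1.29445134e-05 -1.08571554e-03] 0.08672970809450509
scene {'fx': 520.2559, 'fy': 520.2559, 'cx': 319.5638, 'cy': 195.7094, 'R': [[-0.8106, 0.5857, -0.0023], [0.4406, 0.6073, -0.6611], [-0.3858, -0.5369, -0.7503]], 't': [0.485, -0.2156, 1.509]}
side {'fx': 456.7587, 'fy': 456.7587, 'cx': 319.0522, 'cy': 206.6465, 'R': [[0.9752, -0.2205, -0.0164], [-0.1819, -0.7577, -0.6267], [0.1258, 0.6142, -0.7791]], 't': [-0.5828, 0.2001, 1.0102]}
wrist {'fx': 309.7069, 'fy': 309.7069, 'cx': 316.1204, 'cy': 199.2751, 'T_tool_cam': [[0.0002, -0.9696, -0.2447, 0.0651], [1.0, 0.0, 0.0006, -0.0006], [-0.0006, -0.2447, 0.9696, -0.1497], [0.0, 0.0, 0.0, 1.0]]}
```

View pics/scene0.png

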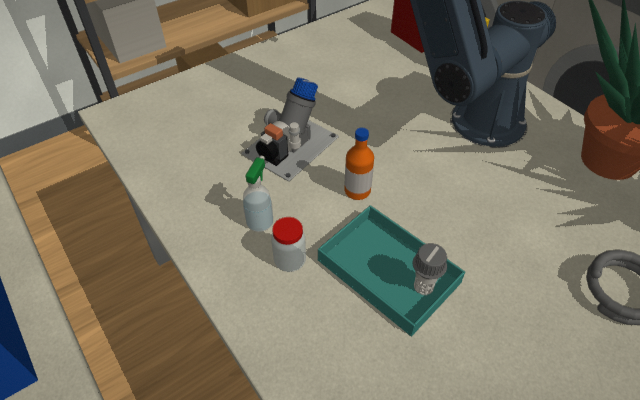

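View pics/side0.png

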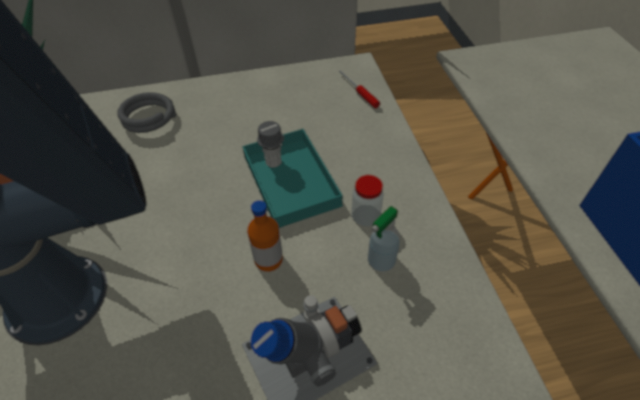

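The scene view shows the blue knob at about (305,90), plate corners near (247,150), (290,178) and (335,133), and tray rim corners at (370,208), (318,250), (412,332) and (463,272). It also shows the grey filter at about (430,262), the bottle foot at (358,192), the sprayer at (258,222) and the jar at (290,262). In the side view the knob is at (272,341), the plate bolt at (370,360), and the tray beyond.

```bash
cat > h.py <<'E'
import numpy as np,cv2
from scipy.optimize import minimize,least_squares
from scipy.spatial.transform import Rotation as Rn
from rig import robot
C={n:robot.calibration(n) for n in('scene','side')}
def proj(n,X):
    c=C[n];p=np.asarray(X)@np.array(c['R']).T+c['t'];return np.c_[c['fx']*p[:,0]/p[:,2]+c['cx'],c['fy']*p[:,1]/p[:,2]+c['cy']]
def plane(n,uv,z):
    c=C[n];R=np.array(c['R']);o=-R.T@c['t'];d=R.T@np.array([(uv[0]-c['cx'])/c['fx'],(uv[1]-c['cy'])/c['fy'],1]);return o+d*(z-o[2])/d[2]
def tri(a,b):
    f=lambda X:np.r_[proj('scene',X[None])[0]-a,proj('side',X[None])[0]-b]
    r=least_squares(f,plane('scene',a,.1));return r.x,np.abs(r.fun).max()
def mouthR(yaw): # mouth +x points behind; axis leans to -x(front) 35deg
    return Rn.from_euler('z',yaw)*Rn.from_euler('y',-35,degrees=True)
def blue(im,lo=(100,120,40),hi=(125,255,255)): return cv2.inRange(cv2.cvtColor(im,cv2.COLOR_BGR2HSV),lo,hi)
def cyl(r,z0,z1):
    a=np.linspace(0,2*np.pi,48,endpoint=False);return np.vstack([np.c_[r*np.cos(a),r*np.sin(a),0*a+z] for z in(z0,z1)])
E
python3 - <<'E'
from h import *
P=[plane('scene',u,.008) for u in[(247,150),(290,178),(335,133)]]
print('plate',np.round(P,3).tolist())
T=[plane('scene',u,.045) for u in[(370,208),(318,250),(412,332),(463,272)]]
print('tray',np.round(T,3).tolist(),np.mean(T,0))
T=[plane('side',u,.045) for u in[(243,146),(304,131),(341,197),(275,222)]]
print('tray side',np.round(T,3).tolist(),np.mean(T,0))
for k,a,b,z in[('clean',(432,252),(269,130),0),('det cap',(362,134),(259,208),0),('jar lid',(288,229),(369,186),0)]:print(k,tri(np.array(a),np.array(b)))
print('spray',plane('scene',(258,222),.01),plane('side',(382,262),.01))
M={}
for n,w in[('scene',(270,60,340,130)),('side',(230,300,320,380))]:
    im=cv2.imread(f'pics/{n}0.png');m=blue(im);k=np.zeros_like(m);k[w[1]:w[3],w[0]:w[2]]=m[w[1]:w[3],w[0]:w[2]]
    k=cv2.morphologyEx(k,cv2.MORPH_OPEN,np.ones((2,2)));c=max(cv2.findContours(k,0,2)[0],key=cv2.contourArea)
    M[n]=cv2.fillPoly(np.zeros_like(m),[cv2.convexHull(c)],1);print(n,cv2.boundingRect(c))
K=cyl(.029,.007,.042)
def cost(p):
    X=mouthR(p[2]).apply(K)+[p[0],p[1],.135];s=0
    for n in M:
        h=cv2.convexHull((proj(n,X)*16).astype(np.float32)).astype(np.int32)
        m=cv2.fillPoly(np.zeros_like(M[n]),[h],1,shift=4);s+=1-(m&M[n]).sum()/(m|M[n]).sum()
    return s
v=[tri(np.array((305,90.)),np.array((272,341.)))[0]];print('knob',v)
best=[]
for y in np.arange(-3,3.2,.4):
    r=mouthR(y).apply([0,0,.024]);r=minimize(cost,[v[0][0]-r[0],v[0][1]-r[1],y],method='Nelder-Mead',options=dict(initial_simplex=np.array([v[0][0]-r[0],v[0][1]-r[1],y])+np.array([[0,0,0],[.01,0,0],[0,.01,0],[0,0,.3]])))
    best.append((r.fun,*r.x))
for b in sorted(best)[:6]:print(np.round(b,3))
def ov():
    b=min(best);print(b)
E
```

```text
plate [[0.628, -0.297, 0.008], [0.591, -0.141, 0.008], [0.392, -0.211, 0.008]]
tray [[0.51, 0.082, 0.045], [0.681, 0.108, 0.045], [0.646, 0.377, 0.045], [0.463, 0.338, 0.045]] [0.5748301  0.22621642 0.045     ]
tray side [[0.462, 0.333, 0.045], [0.635, 0.352, 0.045], [0.675, 0.096, 0.045], [0.505, 0.058, 0.045]] [0.5694835 0.2097914 0.045    ]
clean (array([0.53175876, 0.29318882, 0.12369906]), np.float64(1.4665236154821173))
det cap (array([ 0.47337488, -0.01061993,  0.19151278]), np.float64(1.0193140387009976))
jar lid (array([0.72922591, 0.06251973, 0.10908258]), np.float64(1.146851516992399))
spray [ 0.73521168 -0.06341532  0.01      ] [ 0.72577587 -0.08494837  0.01      ]
scene (292, 79, 27, 23)
side (252, 321, 43, 42)
knob [array([ 0.45405829, -0.27098867,  0.14675688])]
[ 0.439  0.468 -0.262  0.341]
[ 0.44   0.47  -0.264  0.355]
[ 0.44   0.469 -0.264  0.383]
[ 0.449  0.472 -0.268  0.266]
[ 0.467  0.471 -0.274  0.013]
[ 0.477  0.471 -0.273 -0.042]
```

```bash
cat >> h.py <<'E'
def plan(p1,R1,n):
    o=robot.get_obs();R0=Rn.from_quat(o['tool_rot']);w=(R0.inv()*R1).as_rotvec()/n
    S=sum(Rn.from_rotvec(w*k).as_matrix() for k in range(n))
    v=np.linalg.solve(S,R0.inv().apply(np.asarray(p1)-o['position']))
    print('n',n,'shift',np.round(v/.04,3).tolist(),'turn',np.round(np.degrees(w)/4,3).tolist())
def toolR(yaw,roll=0): # tool z = -filter axis
    return mouthR(yaw)*Rn.from_euler('x',180,degrees=True)*Rn.from_euler('z',roll)
def st():
    o=robot.get_obs();print('t',o['time'],'p',np.round(o['position'],4),'z',np.round(Rn.from_quat(o['tool_rot']).as_matrix()[:,2],3),'q',np.round(o['q'],2),'F',np.round(o['ft_force'],1),'M',np.round(o['moment'],2),'w',round(o['grip_width'],4))
E
python3 - <<'E'
from h import *
R=toolR(.34);a=-R.as_matrix()[:,2]
plan(np.array([.468,-.262,.135])+.132*a,R,12)
E
```

```text
n 12 shift [0.572, -0.462, 0.142] turn [-0.001, 0.729, -0.002]
```

jog_arm(motion=[0.57,-0.46,0.14,0,0.73,0,-1,0.57,-0.46,0.14,0,0.73,0,-1,0.57,-0.46,0.14,0,0.73,0,-1,0.57,-0.46,0.14,0,0.73,0,-1,0.57,-0.46,0.14,0,0.73,0,-1,0.57,-0.46,0.14,0,0.73,0,-1,0.57,-0.46,0.14,0,0.73,0,-1,0.57,-0.46,0.14,0,0.73,0,-1,0.57,-0.46,0.14,0,0.73,0,-1,0.57,-0.46,0.14,0,0.73,0,-1,0.57,-0.46,0.14,0,0.73,0,-1,0.57,-0.46,0.14,0,0.73,0,-1], grip_force=20)

```text
time: 1.65
position: [0.3961, -0.2882, 0.2446]
tool_rot: [0.94, 0.161, 0.297, -0.051]
ft_force: [0.4, 0.9, 0.4]
grip_width: 0.087
grip_force: 0.0
```

Run:
```python
from h import *
st()
o=robot.get_obs();np.savez('w1.npz',p=o['position'],q=o['tool_rot'])
im=robot.camera('wrist');cv2.imwrite('pics/wrist1.png',im)
```

```text
t 1.65 p [ 0.3961 -0.2882  0.2446] z [ 0.543  0.191 -0.818] q [-1.24  0.32  1.98  0.75  1.   -0.48] F [0.4 0.9 0.4] M [-0.06  0.34  0.01] w 0.087
```

View pics/wrist1.png

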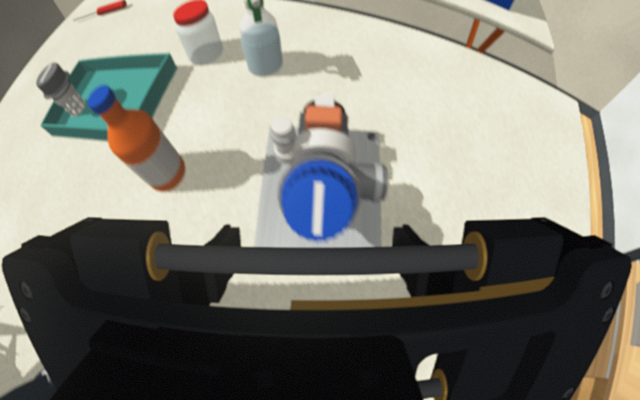

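The wrist view has the knob face nearly frontal at about (318,200) between the open fingers, with the motor and hose stub above it at (325,120) and (283,137). I'll fit all three silhouettes together.

```bash
cat >> h.py <<'E'
W=robot.calibration('wrist');TC=np.array(W['T_tool_cam'])
def projw(X,p,q):
    t=Rn.from_quat(q).inv().apply(np.asarray(X)-p);c=(t-TC[:3,3])@TC[:3,:3]
    r=np.hypot(c[:,0],c[:,1]);th=np.arctan2(r,c[:,2]);return np.c_[W['fx']*th*c[:,0]/r+W['cx'],W['fy']*th*c[:,1]/r+W['cy']]
E
python3 - <<'E'
from h import *
w=np.load('w1.npz');M={}
for n,f,b in[('scene','scene0',(270,60,340,130)),('side','side0',(230,300,320,380)),('wrist','wrist1',(250,130,390,250))]:
    im=cv2.imread(f'pics/{f}.png');m=blue(im,(105,130,40),(128,255,255));k=np.zeros_like(m);k[b[1]:b[3],b[0]:b[2]]=m[b[1]:b[3],b[0]:b[2]]
    c=max(cv2.findContours(k,0,2)[0],key=cv2.contourArea);M[n]=cv2.fillPoly(np.zeros_like(m),[cv2.convexHull(c)],1);print(n,cv2.boundingRect(c),M[n].sum())
K=cyl(.029,.007,.042);wt=dict(scene=1,side=1,wrist=2)
def ious(p):
    X=mouthR(p[2]).apply(K)+[p[0],p[1],.135];s={}
    for n in M:
        P=projw(X,w['p'],w['q']) if n=='wrist' else proj(n,X)
        h=cv2.convexHull((P*16).astype(np.float32)).astype(np.int32)
        m=cv2.fillPoly(np.zeros_like(M[n]),[h],1,shift=4);s[n]=1-(m&M[n]).sum()/(m|M[n]).sum()
        s[n+'c']=np.argwhere(m).mean(0)[::-1]-np.argwhere(M[n]).mean(0)[::-1]
    return s
for ws in[dict(scene=1,side=1,wrist=2),dict(scene=0,side=0,wrist=1),dict(scene=1,side=1,wrist=0)]:
    f=lambda p:sum(ws[n]*v for n,v in ious(p).items() if n in ws)
    x0=np.array([.468,-.262,.34]);r=minimize(f,x0,method='Nelder-Mead',options=dict(initial_simplex=x0+np.array([[0,0,0],[.01,0,0],[0,.01,0],[0,0,.2]])))
    print(np.round(r.x,4),round(r.fun,3),{k:np.round(v,2).tolist() for k,v in ious(r.x).items()})
E
```

```text
scene (291, 78, 27, 23) 422
side (251, 320, 43, 41) 1406
wrist (282, 160, 75, 80) 4760
[ 0.4688 -0.2666  0.2176] 0.494 {'scene': 0.11, 'scenec': [-1.15, -0.63], 'side': 0.17, 'sidec': [-1.73, -1.72], 'wrist': 0.11, 'wristc': [-0.18, 2.03]}
[ 0.467  -0.2618  0.4658] 0.104 {'scene': 0.16, 'scenec': [-0.61, -0.47], 'side': 0.2, 'sidec': [-2.31, -2.49], 'wrist': 0.1, 'wristc': [-0.87, 2.0]}
[ 0.4682 -0.2665  0.3162] 0.282 {'scene': 0.14, 'scenec': [-1.12, -0.91], 'side': 0.15, 'sidec': [-1.74, -0.96], 'wrist': 0.14, 'wristc': [1.64, 2.78]}
```

```bash
cat >> h.py <<'E'
def planew(uv,z,p,q):
    d=np.array(uv,float)-[W['cx'],W['cy']];r=np.hypot(*d);th=r/W['fx'];c=np.r_[np.sin(th)*d/r,np.cos(th)]
    R=Rn.from_quat(q);o=R.apply(TC[:3,3])+p;v=R.apply(TC[:3,:3]@c);return o+v*(z-o[2])/v[2]
E
python3 - <<'E'
from h import *
w=np.load('w1.npz');tiles=[]
K=[cyl(.029,.042,.042)[:48],cyl(.029,.007,.007)[:48],cyl(.0395,0,0)[:48]]
for yaw,col in[(.34,(0,255,255))]:
  for f,b,s in[('wrist1',(250,90,390,250),3.7),('scene0',(240,70,345,185),3.2),('side0',(235,290,385,400),2.5)]:
    im=cv2.imread(f'pics/{f}.png')[b[1]:b[3],b[0]:b[2]];im=cv2.resize(im,None,fx=s,fy=s,interpolation=cv2.INTER_CUBIC)
    for k in K:
        X=mouthR(yaw).apply(k)+[.468,-.2635,.135];P=projw(X,w['p'],w['q']) if 'wrist' in f else proj(f[:-1],X)
        cv2.polylines(im,[((P-b[:2]+.5)*s).astype(np.int32)],1,col,1)
    tiles.append(im)
out=np.zeros((592,800,3),np.uint8)
a,b,c=tiles;out[:a.shape[0],:min(a.shape[1],460)]=a[:592,:460]
out[:300,462:798]=b[:300,:336];out[305:580,462:800]=c[:275,:338];cv2.imwrite('pics/ov1.png',out)
E
```

```text
(no output)
```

View pics/ov1.png

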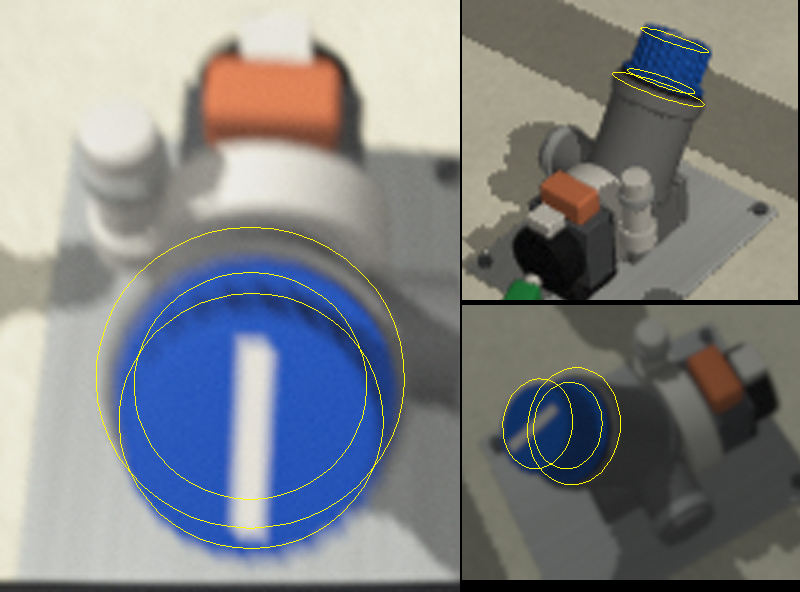

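The overlay puts the model within about 1–2 mm of the knob in all three views: wrist circle x 118–390 against the model's 120–384, rim and knob edges coinciding. I'll descend along the axis now.

Run:
```python
from h import *
R=toolR(.34);A=R.as_matrix();plan(np.array([.468,-.2635,.135])-.024*A[:,2]-.001*A[:,0],R,8)
```

```text
n 8 shift [-0.01, 0.015, 0.339] turn [-0.009, -0.009, -0.003]
```

jog_arm(motion=[-0.01,0.015,0.34,-0.01,-0.01,0,-1,-0.01,0.015,0.34,-0.01,-0.01,0,-1,-0.01,0.015,0.34,-0.01,-0.01,0,-1,-0.01,0.015,0.34,-0.01,-0.01,0,-1,-0.01,0.015,0.34,-0.01,-0.01,0,-1,-0.01,0.015,0.34,-0.01,-0.01,0,-1,-0.01,0.015,0.34,-0.01,-0.01,0,-1,-0.01,0.015,0.34,-0.01,-0.01,0,-1,0,0,0,0,0,0,-1], grip_force=8)

```text
time: 2.82
position: [0.4539, -0.2733, 0.1525]
tool_rot: [0.941, 0.16, 0.294, -0.049]
ft_force: [-0.7, -0.3, 0.3]
grip_width: 0.0873
grip_force: 0.0
```

Run:
```python
from h import *
st()
R=toolR(.34);A=R.as_matrix();plan(np.array([.468,-.2635,.135])-.024*A[:,2]-.001*A[:,0],R,1)
im=robot.camera('wrist');cv2.imwrite('pics/wrist2.png',im[90:390,120:520])
```

```text
t 2.825 p [ 0.4539 -0.2733  0.1525] z [ 0.538  0.186 -0.822] q [-1.09  0.53  2.    0.95  0.76 -0.62] F [-0.7 -0.3  0.3] M [-0.11  0.29 -0.02] w 0.0873
n 1 shift [0.062, -0.115, -0.004] turn [0.062, 0.073, -0.018]
```

View pics/wrist2.png

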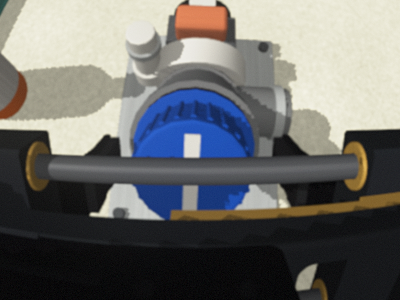

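The knob centre is about (192,165) against a finger midline near x 201, so it sits about 5 mm to tool −y. That agrees with the pose error, so I'll correct it and grip lightly.

jog_arm(motion=[0.06,-0.115,0,0.06,0.07,-0.02,-1,0,0,0,0,0,0,-1,0,0,0,0,0,0,1,0,0,0,0,0,0,1,0,0,0,0,0,0,1,0,0,0,0,0,0,1], grip_force=8)

```text
time: 3.62
position: [0.4545, -0.2707, 0.1549]
tool_rot: [0.94, 0.161, 0.297, -0.048]
ft_force: [0.8, -2.4, -1.5]
grip_width: 0.0579
grip_force: 7.9
```

Run:
```python
from h import *
st()
R=toolR(.34);A=R.as_matrix();plan(np.array([.468,-.2635,.135])-.024*A[:,2]-.001*A[:,0],R,1)
o=robot.get_obs();print(o['grip_force'],'tool F',Rn.from_quat(o['tool_rot']).inv().apply(o['ft_force']))
```

```text
t 3.625 p [ 0.4545 -0.2707  0.1549] z [ 0.542  0.186 -0.819] q [-1.09  0.53  2.01  0.96  0.76 -0.63] F [ 0.8 -2.4 -1.5] M [-0.51  0.19 -0.27] w 0.0579
n 1 shift [-0.001, -0.057, 0.024] turn [0.079, 0.006, 0.007]
7.933048331178725 tool F [-0.93479291  2.50227775  1.19126502]
```

jog_arm(motion=[0,-0.01,0,0.04,0,0,1,0,0,0,0,0,0,1,0,0,-0.007,0,0,-1,1,0,0,-0.007,0,0,-1,1,0,0,-0.007,0,0,-1,1,0,0,-0.007,0,0,-1,1], grip_force=45)

```text
time: 4.38
position: [0.4536, -0.2686, 0.1559]
tool_rot: [0.908, 0.291, 0.301, -0.009]
ft_force: [3.9, -1.3, -2.0]
grip_width: 0.0572
grip_force: 45.0
```

Run:
```python
from h import *
st()
o=robot.get_obs();r=Rn.from_quat(o['tool_rot']);print(o['grip_force'],'tool F',r.inv().apply(o['ft_force']),r.inv().apply(o['moment']))
print(np.degrees((toolR(.34).inv()*r).as_rotvec()))
```

```text
t 4.375 p [ 0.4536 -0.2686  0.1559] z [ 0.541  0.193 -0.818] q [-1.09  0.52  2.01  0.95  0.77 -0.9 ] F [ 3.9 -1.3 -2. ] M [-0.42 -0.17 -0.63] w 0.0572
44.95767834378057 tool F [0.75264688 2.89388458 3.50466075] [-0.70831682 -0.1837035   0.25406835]
[  0.04263802   0.08115334 -16.04296359]
```

jog_arm(motion=[0,0,-0.007,0,0,-1,1,0,0,-0.007,0,0,-1,1,0,0,-0.007,0,0,-1,1,0,0,-0.007,0,0,-1,1,0,0,-0.007,0,0,-1,1,0,0,-0.007,0,0,-1,1,0,0,-0.007,0,0,-1,1,0,0,-0.007,0,0,-1,1,0,0,-0.007,0,0,-1,1,0,0,-0.007,0,0,-1,1,0,0,-0.007,0,0,-1,1,0,0,-0.007,0,0,-1,1])

```text
time: 5.88
position: [0.4519, -0.2695, 0.1581]
tool_rot: [0.711, 0.636, 0.278, 0.114]
ft_force: [6.2, -0.8, -5.1]
grip_width: 0.0573
grip_force: 44.8
```

jog_arm(motion=[0,0,-0.007,0,0,-1,1,0,0,-0.007,0,0,-1,1,0,0,-0.007,0,0,-1,1,0,0,-0.007,0,0,-1,1,0,0,-0.007,0,0,-1,1,0,0,-0.007,0,0,-1,1,0,0,-0.007,0,0,-1,1,0,0,-0.007,0,0,-1,1,0,0,-0.007,0,0,-1,1,0,0,-0.007,0,0,-1,1,0,0,-0.007,0,0,-1,1,0,0,-0.007,0,0,-1,1])

```text
time: 7.38
position: [0.449, -0.2716, 0.1595]
tool_rot: [0.392, 0.87, 0.206, 0.216]
ft_force: [4.0, -4.2, -11.7]
grip_width: 0.0575
grip_force: 44.6
```

```bash
cat >> h.py <<'E'
def rep(yaw=.34):
    st();o=robot.get_obs();r=Rn.from_quat(o['tool_rot']);print(o['grip_force'],'tool F',np.round(r.inv().apply(o['ft_force']),1),np.round(r.inv().apply(o['moment']),2))
    m=mouthR(yaw).inv();print('mouth p mm',np.round(1000*m.apply(o['position']-[.468,-.2635,.135]),1))
E
python3 -c "
from h import *
rep()"
```

```text
t 7.375 p [ 0.449  -0.2716  0.1595] z [ 0.538  0.188 -0.822] q [-1.1   0.51  2.01  0.94  0.78 -2.57] F [  4.   -4.2 -11.7] M [-1.31  1.   -0.93] w 0.0575
44.62077831965871 tool F [-3.1 -6.3 10.9] [ 1.75 -0.66  0.25]
mouth p mm [-2.8 -1.3 31.9]
```

jog_arm(motion=[0,0,0,0,0,0,-1,0,0,0,0,0,0,-1,0,0,0,0,0,0,-1,0,0,0,0,0,1,-1,0,0,0,0,0,1,-1,0,0,0,0,0,1,-1,0,0,0,0,0,1,-1,0,0,0,0,0,1,-1,0,0,0,0,0,1,-1,0,0,0,0,0,1,-1,0,0,0,0,0,1,-1,0,0,0,0,0,1,-1])

```text
time: 8.88
position: [0.4497, -0.2696, 0.1615]
tool_rot: [0.642, 0.705, 0.266, 0.142]
ft_force: [-0.2, 0.5, 0.3]
grip_width: 0.0872
grip_force: 0.0
```

```bash
python3 -c "
from h import *
rep()
im=robot.camera('side');cv2.imwrite('pics/side2.png',im)"
```

```text
t 8.875 p [ 0.4497 -0.2696  0.1615] z [ 0.541  0.193 -0.819] q [-1.1   0.51  2.01  0.94  0.78 -1.93] F [-0.2  0.5  0.3] M [-0.12  0.23 -0.02] w 0.0872
0.0 tool F [ 0.5  0.  -0.2] [ 0.24 -0.1  -0.  ]
mouth p mm [-0.6  0.3 32.8]
```

jog_arm(motion=[0,0,0,0,0,1,-1,0,0,0,0,0,1,-1,0,0,0,0,0,1,-1,0,0,0,0,0,1,-1,0,0,0,0,0,1,-1,0,0,0,0,0,1,-1,0,0,0,0,0,1,-1,0,0,0,0,0,1,-1,0,0,0,0,0,1,-1,0,0,0,0,0,1,-1,0,0,0,0,0,1,-1,0,0,0,0,0,1,-1])

```text
time: 10.42
position: [0.4497, -0.2697, 0.1615]
tool_rot: [0.873, 0.384, 0.3, 0.022]
ft_force: [0.3, -0.2, -0.7]
grip_width: 0.0869
grip_force: 0.0
```

jog_arm(motion=[0,0,0,0,0,1,-1,0,0,0,0,0,1,-1,0,0,0,0,0,1,-1,0,0,0,0,0,1,-1,0,0,0,0,0,1,-1,0,0,0,0,0,1,-1,0,0,0,0,0,1,-1,0,0,0,0,0,1,-1,0,0,0,0,0,1,-1,0,0,0,0,0,1,-1,0,0,0,0,0,1,-1,0,0,0,0,0,1,-1])

```text
time: 11.92
position: [0.4497, -0.2697, 0.1615]
tool_rot: [0.954, -0.005, 0.283, -0.102]
ft_force: [0.0, -0.4, -0.4]
grip_width: 0.0869
grip_force: 0.0
```

jog_arm(motion=[0,0,0,0,0,1,-1,0,0,0,0,0,1,-1,0,0,0,0,0,1,-1,0,0,0,0,0,1,-1,0,0,0,0,0,1,-1,0,0,0,0,0,1,-1,0,0,0,0,0,1,-1,0,0,0,0,0,1,-1,0,0,0,0,0,1,-1,0,0,0,0,0,1,-1,0,0,0,0,0,1,-1,0,0,0,0,0,1,-1])

```text
time: 13.42
position: [0.4497, -0.2697, 0.1614]
tool_rot: [0.869, -0.392, 0.217, -0.209]
ft_force: [0.1, 0.3, -1.0]
grip_width: 0.0871
grip_force: 0.0
```

jog_arm(motion=[0,0,0,0,0,1,-1,0,0,0,0,0,1,-1,0,0,0,0,0,1,-1,0,0,0,0,0,1,-1,0,0,0,0,0,1,-1,0,0,0,0,0,1,-1,0,0,0,0,0,1,-1,0,0,0,0,0,1,-1,0,0,0,0,0,1,-1,0,0,0,0,0,1,-1,0,0,0,0,0,1,-1,0,0,0,0,0,1,-1])

```text
time: 14.92
position: [0.4497, -0.2697, 0.1615]
tool_rot: [-0.635, 0.712, -0.113, 0.279]
ft_force: [-0.2, -0.1, 0.0]
grip_width: 0.0871
grip_force: 0.0
```

jog_arm(motion=[0,0,0,0,0,1,-1,0,0,0,0,0,1,-1,0,0,0,0,0,1,-1,0,0,0,0,0,1,-1,0,0,0,0,0,1,-1,0,0,0,0,0,1,-1,0,0,0,0,0,1,-1,0,0,0,0,0,1,-1,0,0,0,0,0,1,-1,0,0,0,0,0,1,-1,0,0,0,0,0,1,-1,0,0,0,0,0,1,-1])

```text
time: 16.42
position: [0.4497, -0.2697, 0.1615]
tool_rot: [-0.29, 0.908, 0.01, 0.301]
ft_force: [-0.3, -0.1, 0.6]
grip_width: 0.0872
grip_force: 0.0
```

```bash
python3 -c "
from h import *
rep()
m=mouthR(.34);p=m.apply([-.0022,-.0018,.0325])+[.468,-.2635,.135]
r=m.inv()*Rn.from_quat(robot.get_obs()['tool_rot']);roll=(Rn.from_euler('x',180,degrees=True)*r).as_rotvec()[2]
print(roll);plan(p,toolR(.34,roll),1)"
```

```text
t 16.425 p [ 0.4497 -0.2697  0.1615] z [ 0.541  0.193 -0.819] q [-1.1   0.51  2.01  0.94  0.78  2.25] F [-0.3 -0.1  0.6] M [-0.03  0.23  0.  ] w 0.0872
0.0 tool F [-0.1 -0.  -0.6] [-0.1   0.2   0.03]
mouth p mm [-0.7  0.2 32.8]
2.863203958501717
n 1 shift [0.051, -0.038, 0.007] turn [0.017, 0.012, -0.0]
```

jog_arm(motion=[0.05,-0.04,0.01,0.02,0.01,0,-1,0,0,0,0,0,1,-1,0,0,0,0,0,1,-1,0,0,0,0,0,1,-1,0,0,0,0,0,1,-1,0,0,0,0,0,0,-1,0,0,0,0,0,0,1,0,0,0,0,0,0,1,0,0,0,0,0,0,1,0,0,0,0,0,0,1], grip_force=10)

```text
time: 17.68
position: [0.4495, -0.2726, 0.1601]
tool_rot: [-0.162, 0.94, 0.05, 0.296]
ft_force: [0.1, 0.5, 0.4]
grip_width: 0.0579
grip_force: 10.0
```

```bash
python3 -c "
from h import *
rep()"
```

```text
t 17.675 p [ 0.4495 -0.2726  0.1601] z [ 0.541  0.19  -0.819] q [-1.1   0.51  2.01  0.94  0.78  2.53] F [0.1 0.5 0.4] M [0.04 0.19 0.03] w 0.0579
9.957683742977679 tool F [-0.5  0.4 -0.2] [-0.1   0.17  0.03]
mouth p mm [-2.4 -2.4 32.3]
```

jog_arm(motion=[0,0,0,0,0,0,1,0,0,0,0,0,0,1,0,0,-0.0067,0,0,-1,1,0,0,-0.0067,0,0,-1,1,0,0,-0.0067,0,0,-1,1,0,0,-0.0067,0,0,-1,1,0,0,-0.0067,0,0,-1,1,0,0,-0.0067,0,0,-1,1,0,0,-0.0067,0,0,-1,1,0,0,-0.0067,0,0,-1,1,0,0,-0.0067,0,0,-1,1,0,0,-0.0067,0,0,-1,1], grip_force=35)

```text
time: 19.18
position: [0.4474, -0.2722, 0.162]
tool_rot: [-0.474, 0.828, -0.053, 0.295]
ft_force: [-3.0, 0.8, 1.0]
grip_width: 0.0573
grip_force: 34.9
```

```bash
python3 -c "
from h import *
rep()"
```

```text
t 19.175 p [ 0.4474 -0.2722  0.162 ] z [ 0.54   0.192 -0.82 ] q [-1.11  0.51  2.01  0.93  0.79  1.83] F [-3.   0.8  1. ] M [0.16 0.69 0.04] w 0.0573
34.90291276015341 tool F [ 0.1  2.3 -2.3] [-0.64  0.24  0.19]
mouth p mm [-2.8 -1.3 34.9]
```

jog_arm(motion=[0,0,-0.0067,0,0,-1,1,0,0,-0.0067,0,0,-1,1,0,0,-0.0067,0,0,-1,1,0,0,-0.0067,0,0,-1,1,0,0,-0.0067,0,0,-1,1,0,0,-0.0067,0,0,-1,1,0,0,-0.0067,0,0,-1,1,0,0,-0.0067,0,0,-1,1,0,0,-0.0067,0,0,-1,1,0,0,-0.0067,0,0,-1,1,0,0,-0.0067,0,0,-1,1,0,0,-0.0067,0,0,-1,1])

```text
time: 20.68
position: [0.4449, -0.2728, 0.1643]
tool_rot: [0.77, -0.563, 0.169, -0.247]
ft_force: [-5.7, -0.9, 2.2]
grip_width: 0.0573
grip_force: 34.9
```

jog_arm(motion=[0,0,-0.0067,0,0,-1,1,0,0,-0.0067,0,0,-1,1,0,0,-0.0067,0,0,-1,1,0,0,-0.0067,0,0,-1,1,0,0,-0.0067,0,0,-1,1,0,0,-0.0067,0,0,-1,1,0,0,-0.0067,0,0,-1,1,0,0,-0.0067,0,0,-1,1,0,0,-0.0067,0,0,-1,1,0,0,-0.0067,0,0,-1,1,0,0,-0.0067,0,0,-1,1,0,0,-0.0067,0,0,-1,1])

```text
time: 22.18
position: [0.4435, -0.2738, 0.1669]
tool_rot: [0.933, -0.201, 0.255, -0.157]
ft_force: [-3.7, 0.2, -1.0]
grip_width: 0.0572
grip_force: 34.9
```

```bash
python3 -c "
from h import *
rep()"
```

```text
t 22.175 p [ 0.4435 -0.2738  0.1669] z [ 0.539  0.191 -0.82 ] q [-1.12  0.5   2.01  0.92  0.8   0.17] F [-3.7  0.2 -1. ] M [-0.13  1.02  0.08] w 0.0572
34.89995725220069 tool F [-3.4  1.4 -1.1] [-0.54 -0.88  0.06]
mouth p mm [-3.4 -1.5 41.4]
```

jog_arm(motion=[0,0,-0.0067,0,0,-1,1,0,0,-0.0067,0,0,-1,1,0,0,-0.0067,0,0,-1,1,0,0,-0.0067,0,0,-1,1,0,0,-0.0067,0,0,-1,1,0,0,-0.0067,0,0,-1,1,0,0,-0.0067,0,0,-1,1,0,0,-0.0067,0,0,-1,1,0,0,-0.0067,0,0,-1,1,0,0,-0.0067,0,0,-1,1,0,0,-0.0067,0,0,-1,1,0,0,-0.0067,0,0,-1,1])

```text
time: 23.68
position: [0.4421, -0.2759, 0.1695]
tool_rot: [0.934, 0.195, 0.297, -0.038]
ft_force: [-2.1, -2.3, -0.6]
grip_width: 0.0573
grip_force: 34.9
```

jog_arm(motion=[0,0,-0.0067,0,0,-1,1,0,0,-0.0067,0,0,-1,1,0,0,-0.0067,0,0,-1,1,0,0,-0.0067,0,0,-1,1,0,0,-0.0067,0,0,-1,1,0,0,-0.0067,0,0,-1,1,0,0,-0.0067,0,0,-1,1,0,0,-0.0067,0,0,-1,1,0,0,-0.0067,0,0,-1,1,0,0,-0.0067,0,0,-1,1,0,0,-0.0067,0,0,-1,1,0,0,-0.0067,0,0,-1,1])

```text
time: 25.18
position: [0.441, -0.2777, 0.1728]
tool_rot: [0.774, 0.558, 0.287, 0.087]
ft_force: [-1.5, -3.1, 0.2]
grip_width: 0.0572
grip_force: 34.9
```

jog_arm(motion=[0,0,-0.0067,0,0,-1,1,0,0,-0.0067,0,0,-1,1,0,0,-0.0067,0,0,-1,1,0,0,-0.0067,0,0,-1,1,0,0,-0.0067,0,0,-1,1,0,0,-0.0067,0,0,-1,1,0,0,-0.0067,0,0,-1,1,0,0,-0.0067,0,0,-1,1,0,0,-0.0067,0,0,-1,1,0,0,-0.0067,0,0,-1,1,0,0,-0.0067,0,0,-1,1,0,0,-0.0067,0,0,-1,1])

```text
time: 26.68
position: [0.4396, -0.2767, 0.1756]
tool_rot: [0.48, 0.824, 0.229, 0.196]
ft_force: [1.7, -0.7, 0.4]
grip_width: 0.0571
grip_force: 34.9
```

```bash
python3 -c "
from h import *
rep()"
```

```text
t 26.675 p [ 0.4396 -0.2767  0.1756] z [ 0.542  0.189 -0.819] q [-1.13  0.48  2.    0.9   0.82 -2.33] F [ 1.7 -0.7  0.4] M [-0.18 -0.06 -0.13] w 0.0571
34.91807935992256 tool F [-1.4  1.2  0.4] [ 0.04 -0.22 -0.  ]
mouth p mm [-2.2 -3.  51.2]
```

jog_arm(motion=[0,0,-0.0067,0,0,-1,1,0,0,-0.0067,0,0,-1,1,0,0,-0.0067,0,0,-1,1,0,0,-0.04,0,0,0,1,0,0,-0.04,0,0,0,1,0,0,-0.04,0,0,0,1])

```text
time: 27.42
position: [0.4363, -0.2773, 0.1801]
tool_rot: [0.392, 0.869, 0.207, 0.217]
ft_force: [1.9, -1.9, -1.1]
grip_width: 0.0573
grip_force: 34.9
```

```bash
python3 -c "
from h import *
rep()"
```

```text
t 27.425 p [ 0.4363 -0.2773  0.1801] z [ 0.541  0.19  -0.819] q [-1.14  0.47  2.    0.89  0.83 -2.53] F [ 1.9 -1.9 -1.1] M [-0.24  0.07 -0.17] w 0.0573
34.92487645475194 tool F [-2.4 -0.7  1.5] [ 0.24 -0.19  0.02]
mouth p mm [-2.4 -2.4 56.7]
```

jog_arm(motion=[0,0,-0.1,0,0,0,1,0,0,-0.15,0,0,0,1,0,0,-0.15,0,0,0,1,0,0,-0.15,0,0,0,1,0,0,-0.15,0,0,0,1])

```text
time: 28.05
position: [0.4208, -0.2824, 0.2033]
tool_rot: [0.392, 0.87, 0.207, 0.217]
ft_force: [1.1, 1.1, -1.9]
grip_width: 0.0576
grip_force: 34.9
```

```bash
python3 -c "
from h import *
rep()"
```

```text
t 28.05 p [ 0.4208 -0.2824  0.2033] z [ 0.541  0.19  -0.819] q [-1.18  0.41  2.    0.83  0.89 -2.49] F [ 1.1  1.1 -1.9] M [-0.18  0.41 -0.04] w 0.0576
34.93864596588537 tool F [0.6 0.2 2.4] [0.44 0.12 0.02]
mouth p mm [-2.5 -2.1 85.1]
```

jog_arm(motion=[0,0,-0.2,0,0,0,1,0,0,-0.2,0,0,0,1,0,0,-0.2,0,0,0,1,0,0,-0.2,0,0,0,1,0,0,-0.2,0,0,0,1,0,0,-0.1,0,0,0,1])

```text
time: 28.8
position: [0.3971, -0.2911, 0.2395]
tool_rot: [0.392, 0.87, 0.207, 0.218]
ft_force: [0.5, 0.0, -2.0]
grip_width: 0.0571
grip_force: 34.9
```

```bash
python3 -c "
from h import *
rep()
o=robot.get_obs()
np.savez('w3.npz',p=o['position'],q=o['tool_rot'])
cv2.imwrite('pics/scene3.png',robot.camera('scene'));cv2.imwrite('pics/wrist3.png',robot.camera('wrist'))"
```

```text
t 28.8 p [ 0.3971 -0.2911  0.2395] z [ 0.541  0.19  -0.819] q [-1.24  0.34  1.98  0.76  0.99 -2.44] F [ 0.5  0.  -2. ] M [-0.13  0.43 -0.04] w 0.0571
34.93938527768478 tool F [ 0.2 -0.7  1.9] [0.42 0.17 0.04]
mouth p mm [ -2.4  -2.4 129.2]
```

View pics/scene3.png

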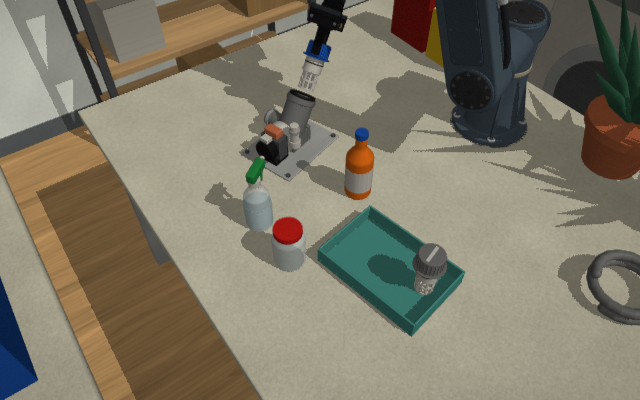

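The scene view shows the filter clear of the chamber, with its basket foot at about (308,88) above the mouth at (300,97), and nothing else has moved. Next I'll stand it upright and carry it over the bottle.

```bash
cat >> h.py <<'E'
def downR(psi): return Rn.from_euler('z',psi)*Rn.from_euler('x',180,degrees=True)
E
python3 - <<'E'
from h import *
o=robot.get_obs();R=Rn.from_quat(o['tool_rot']);z=R.as_matrix()[:,2]
ax=np.cross(z,[0,0,-1]);ax/=np.linalg.norm(ax);Rv=Rn.from_rotvec(ax*np.arccos(-z[2]))*R
x=Rv.as_matrix()[:,0];psi=np.arctan2(x[1],x[0]);print('psi',psi)
for q1 in(-.6,.1): print('q6',(q1+np.pi/2-psi+np.pi)%(2*np.pi)-np.pi)
plan([.43,-.2,.38],downR(psi),12)
E
```

```text
psi 2.2947792849600583
q6 -1.3239829581651619
q6 -0.6239829581651617
n 12 shift [0.062, 0.262, -0.239] turn [0.675, 0.275, -0.0]
```

jog_arm(motion=[0.06,0.26,-0.24,0.675,0.275,0,1,0.06,0.26,-0.24,0.675,0.275,0,1,0.06,0.26,-0.24,0.675,0.275,0,1,0.06,0.26,-0.24,0.675,0.275,0,1,0.06,0.26,-0.24,0.675,0.275,0,1,0.06,0.26,-0.24,0.675,0.275,0,1,0.06,0.26,-0.24,0.675,0.275,0,1,0.06,0.26,-0.24,0.675,0.275,0,1,0.06,0.26,-0.24,0.675,0.275,0,1,0.06,0.26,-0.24,0.675,0.275,0,1,0.06,0.26,-0.24,0.675,0.275,0,1,0.06,0.26,-0.24,0.675,0.275,0,1])

```text
time: 30.4
position: [0.4301, -0.2002, 0.3797]
tool_rot: [0.411, 0.912, 0.0, -0.002]
ft_force: [0.0, -0.5, -1.5]
grip_width: 0.0571
grip_force: 34.9
```

Run:
```python
from h import *
st();plan([.575,.12,.38],downR(2.295),12)
```

```text
t 30.4 p [ 0.4301 -0.2002  0.3797] z [-0.003  0.002 -1.   ] q [-0.67  0.16  1.58 -0.    1.4  -1.4 ] F [ 0.  -0.5 -1.5] M [ 0.02 -0.16 -0.02] w 0.0571
n 12 shift [0.3, 0.668, -0.0] turn [-0.001, -0.004, 0.0]
```

jog_arm(motion=[0.3,0.67,0,0,0,0,1,0.3,0.67,0,0,0,0,1,0.3,0.67,0,0,0,0,1,0.3,0.67,0,0,0,0,1,0.3,0.67,0,0,0,0,1,0.3,0.67,0,0,0,0,1,0.3,0.67,0,0,0,0,1,0.3,0.67,0,0,0,0,1,0.3,0.67,0,0,0,0,1,0.3,0.67,0,0,0,0,1,0.3,0.67,0,0,0,0,1,0.3,0.67,0,0,0,0,1,0,0,0,0,0,0,1])

```text
invalid input
```

jog_arm(motion=[0.3,0.67,0,0,0,0,1,0.3,0.67,0,0,0,0,1,0.3,0.67,0,0,0,0,1,0.3,0.67,0,0,0,0,1,0.3,0.67,0,0,0,0,1,0.3,0.67,0,0,0,0,1,0.3,0.67,0,0,0,0,1,0.3,0.67,0,0,0,0,1,0.3,0.67,0,0,0,0,1,0.3,0.67,0,0,0,0,1,0.3,0.67,0,0,0,0,1,0.3,0.67,0,0,0,0,1])

```text
time: 31.9
position: [0.5753, 0.1211, 0.3791]
tool_rot: [0.411, 0.912, 0.0, -0.002]
ft_force: [1.2, -0.0, -1.9]
grip_width: 0.0569
grip_force: 34.9
```

Run:
```python
from h import *
st();o=robot.get_obs();np.savez('w4.npz',p=o['position'],q=o['tool_rot'])
a=robot.camera('wrist');b=robot.camera('side')
cv2.imwrite('pics/wrist4.png',a);cv2.imwrite('pics/side4.png',b)
cv2.imwrite('pics/mix4.png',np.hstack([cv2.resize(a,(400,250)),cv2.resize(b,(400,250))]))
```

```text
t 31.9 p [0.5753 0.1211 0.3791] z [-0.003  0.002 -1.   ] q [ 0.02  0.35  1.33  0.    1.47 -0.71] F [ 1.2 -0.  -1.9] M [-0.06 -0.18 -0.  ] w 0.0569
```

View pics/wrist4.png

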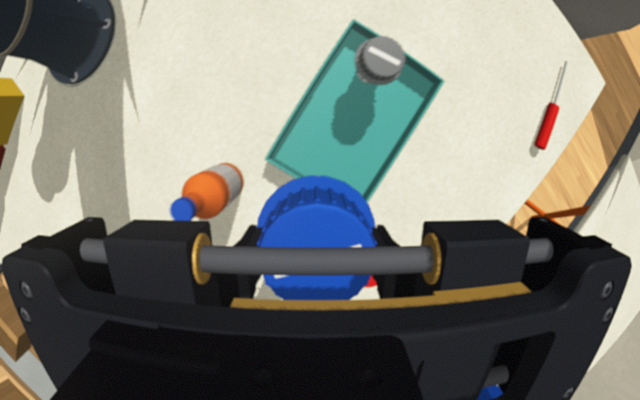

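View pics/side4.png

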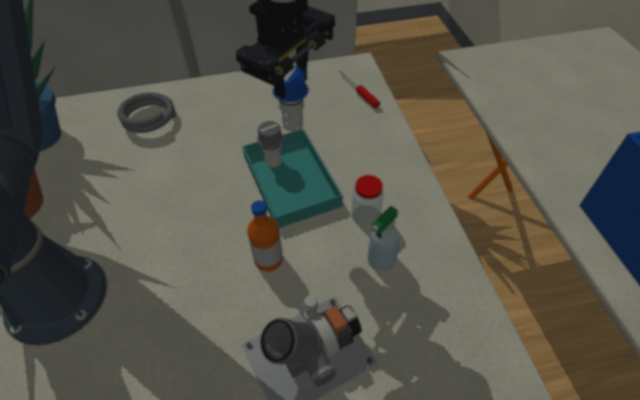

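The wrist view shows tray rim corners at (354,21), (442,80) and (267,158), with the grey filter at the far end near (380,60). The side view shows the blue-knobbed filter hanging upright, with the bystanders in place.

Run:
```python
from h import *
w=np.load('w4.npz');c=[planew(u,.045,w['p'],w['q']) for u in[(354,21),(442,80),(267,158)]];print(np.round(c,3).tolist())
print('lens',np.linalg.norm(c[1]-c[0]),np.linalg.norm(c[2]-c[0]));ctr=(c[1]+c[2])/2;print('ctr',ctr)
d=c[0]-c[2];print('yaw',np.arctan2(-d[0],d[1]))
print('clean top',planew((380,57),.127,w['p'],w['q']))
```

```text
[[0.463, 0.335, 0.045], [0.631, 0.365, 0.045], [0.507, 0.079, 0.045]]
lens 0.170144728381494 0.26034912204742444
ctr [0.56889726 0.22200586 0.045     ]
yaw 0.16995419182750918
clean top [0.53213301 0.29300279 0.127     ]
```

Run:
```python
from h import *
plan([.588,.174,.135],downR(2.295),10)
```

```text
n 10 shift [0.075, 0.108, 0.61] turn [0.001, -0.005, 0.005]
```

jog_arm(motion=[0.15,0.22,0.4,0,0,0,1,0.15,0.22,0.7,0,0,0,1,0.15,0.22,0.8,0,0,0,1,0.15,0.22,0.8,0,0,0,1,0.15,0.2,0.8,0,0,0,1,0,0,0.8,0,0,0,1,0,0,0.7,0,0,0,1,0,0,0.5,0,0,0,1,0,0,0.3,0,0,0,1,0,0,0.2,0,0,0,1,0,0,0,0,0,0,1])

```text
time: 33.38
position: [0.5878, 0.1709, 0.1397]
tool_rot: [0.411, 0.912, 0.0, -0.001]
ft_force: [-0.9, 0.4, -1.8]
grip_width: 0.0569
grip_force: 34.9
```

Run:
```python
from h import *
st();plan([.588,.174,.115],downR(2.295),5)
```

```text
t 33.375 p [0.5878 0.1709 0.1397] z [-0.001  0.001 -1.   ] q [ 0.1   0.63  1.55  0.    0.97 -0.62] F [-0.9  0.4 -1.8] M [ 0.06 -0.08 -0.02] w 0.0569
n 5 shift [0.011, 0.011, 0.123] turn [-0.001, -0.003, -0.0]
```

Go down to 0.117, then step 1 mm at a time and watch the force.

jog_arm(motion=[0,0,0.15,0,0,0,1,0,0,0.15,0,0,0,1,0,0,0.1,0,0,0,1,0,0,0.1,0,0,0,1,0,0,0.08,0,0,0,1,0,0,0.03,0,0,0,1,0,0,0,0,0,0,1], grip_force=15)

```text
time: 34.25
position: [0.588, 0.171, 0.1155]
tool_rot: [0.411, 0.912, 0.0, -0.0]
ft_force: [0.4, 0.8, -2.0]
grip_width: 0.0578
grip_force: 15.0
```

jog_arm(motion=[0,0,0.03,0,0,0,1,0,0,0.03,0,0,0,1,0,0,0.03,0,0,0,1,0,0,0,0,0,0,1])

```text
time: 34.75
position: [0.5879, 0.171, 0.1119]
tool_rot: [0.411, 0.912, 0.0, -0.0]
ft_force: [-0.0, -0.1, -2.7]
grip_width: 0.0578
grip_force: 15.0
```

jog_arm(motion=[0,0,0.03,0,0,0,1,0,0,0.03,0,0,0,1,0,0,0,0,0,0,1])

```text
time: 35.12
position: [0.5881, 0.171, 0.1099]
tool_rot: [0.411, 0.912, 0.0, -0.0]
ft_force: [-0.2, -0.5, 0.8]
grip_width: 0.0576
grip_force: 15.0
```

jog_arm(motion=[0,0,0.03,0,0,0,1,0,0,0,0,0,0,1])

```text
time: 35.38
position: [0.5884, 0.1708, 0.1098]
tool_rot: [0.411, 0.912, 0.0, 0.0]
ft_force: [-1.8, -1.6, 6.7]
grip_width: 0.0579
grip_force: 15.0
```

jog_arm(motion=[0,0,-0.02,0,0,0,1,0,0,0,0,0,0,1,0,0,0,0,0,0,-1,0,0,0,0,0,0,-1,0,0,0,0,0,0,-1,0,0,0,0,0,0,-1,0,0,-0.2,0,0,0,-1,0,0,-0.5,0,0,0,-1,0,0,-0.8,0,0,0,-1,0,0,-1,0,0,0,-1,0,0,-1,0,0,0,-1,0,0,-1,0,0,0,-1])

```text
time: 36.88
position: [0.5879, 0.1709, 0.2912]
tool_rot: [0.411, 0.912, 0.0, -0.0]
ft_force: [0.1, 0.2, -0.1]
grip_width: 0.0872
grip_force: 0.0
```

Run:
```python
from h import *
st();a=robot.camera('scene');b=robot.camera('side')
f=lambda im,x,y:cv2.resize(im[y:y+220,x:x+290],None,fx=1.37,fy=1.37)
cv2.imwrite('pics/fin.png',np.hstack([f(a,220,120),f(b,180,90)]))
```

```text
t 36.875 p [0.5879 0.1709 0.2912] z [ 0.     0.001 -1.   ] q [ 0.1   0.45  1.4   0.    1.29 -0.62] F [ 0.1  0.2 -0.1] M [-0.01 -0.16  0.01] w 0.0872
```

View pics/fin.png

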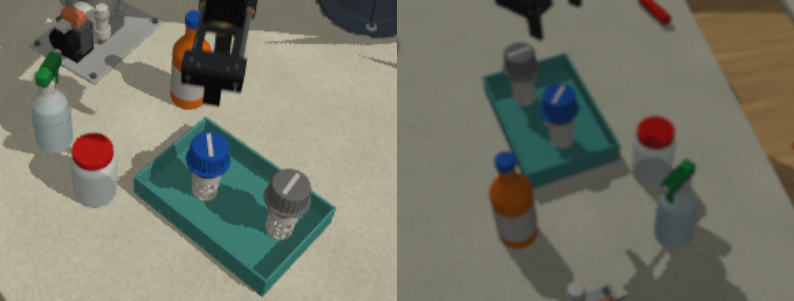

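Both views show the blue-knobbed filter standing upright in the tray, at about (208,165) on the left and (562,115) on the right. It is well clear of the grey filter, the bystanders haven't moved, and the gripper is clear above.

```bash
python3 -c "
from rig import robot
print(robot.hand_in())"
```

```text
the job is handed in; nothing more can be done
None
```

The lint filter is unscrewed, drawn out and standing upright in the rinse tray with the gripper clear; I handed the job in at about 37 s of simulated time, the last pictures showed the bystanders unmoved, and no verdict was returned.

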